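# Start up the bench lathe from its control box

### The job

Start the lathe from its control box: push the raised end of the rocker down until the rocker has tipped fully over, then push the square key fully in so that it stays in, and last press the large round button fully and let it spring back. Do not press the small round button, and do not press anything out of order. Leave the brass bush, the oil bottle and the chuck key standing or lying where they are.

Things in the scene. Friction and masses are not known exactly. Their poses are not given: they have to be found in the camera images.
- console: Fixed grey control box, 250 x 250 x 60 mm high, on the bench. Origin at the centre of its underside, z up, x and y along its sides; turned up to 0.6 rad. On its flat top four round aluminium plates (84 mm across, 4 mm thick) sit at the corners of a 100 mm square about its centre; which switch is at which corner varies. All switches are grey plastic on black plinths and pressed straight down.
- rocker_pad (a point): The spot to press on the rocker (see rocker): on top of its raised half, on the centre line, 24 mm out from the pivot; moves with the rocker. At the start about 93 mm above the bench; 84 mm once tipped over, when this half is level. The point's y axis lies along the pivot, its x axis towards the raised end. The rocker may be turned up to 0.8 rad either way relative to the box.
- rocker (a joint): Rocker angle, rad: 0 off (start), 0.4 tipped fully over. A grey paddle 70 mm long, 32 mm wide, bent to a shallow V of two 35 mm halves, pivoted at the middle, 84 mm above the bench. At the start one half lies level and the other rises at 0.4 rad to 98 mm at its end; tipped over, they swap. Held by friction only: 1 to 3 N moves it, and it stays where it is left.
- square_top (a point): Centre of the top of the square key, a flat grey square 36 x 36 mm. About 84 mm above the bench when out, 76 mm when fully in (8 mm travel, along -z); moves with the key.
- square_key (a joint): Square key travel in m: 0 out, 0.008 fully in. It takes about 2.5 N to move, and stays in where it is left; it does not spring back.
- large_top (a point): Centre of the top of the large round button, a flat grey disc 46 mm in diameter. 84 mm above the bench when out, 76 mm when fully pressed; moves with the button.
- large_button (a joint): Large button travel in m: 0 out, 0.008 fully pressed. Spring return: about 2 N to start, 4 N fully down.
- small_top (a point): Centre of the top of the small round button, a flat grey disc 20 mm in diameter, 84 mm above the bench. Not to be pressed.
- small_button (a joint): Small button travel in m: 0 out, 0.006 fully pressed; a spring holds it out (about 2 N to start).
- bush_mid (a point): Loose turned brass bush standing on the box among the switches, near the middle of the box's top: 30 mm high, 26 mm flange below, 18 mm above. The point is half-way up its axis. Not to be disturbed.
- oil_mid (a point): Loose white oil bottle, 60 mm diameter, 150 mm high, standing on the bench on the box's left (+y) side, its nearest side at least 55 mm from the box. The point is half-way up. Not to be disturbed.
- chuck_key_mid (a point): Loose steel T-shaped chuck key lying on the bench on the box's right (-y) side: shaft about 117 mm long, 15 mm thick, cross bar 100 mm long. The point is at the middle of the shaft. Not to be disturbed.
There are look-alikes about, which are no part of the job. Of the things shaped like the part that bears oil_mid, the white one is meant. Of the things shaped like the part that bears bush_mid, the brass one is meant.

How it is judged:
On the way, in this order (a step that is already met when the one before it is completed fails the run):
1. the rocker is tipped over (value of joint rocker above 0.34 rad), for 0.1 s.
2. the square key is pushed in (value of joint square_key above 0.0063 m), for 0.1 s.
3. the large round button is pressed down (value of joint large_button above 0.006 m), for 0.05 s.
4. the large round button is let go and has sprung back (value of joint large_button below 0.0015 m), for 0.1 s.
At the end, for the whole second after the job is handed in: Rocker beyond 0.34 of 0.4 rad, square key at least 6.3 of 8 mm in, large button back out (within 1.5 mm), small button out (within 1.5 mm); bush, bottle and chuck key within 15 mm of where they were, upright or lying as they were (within 0.15 rad) (value of joint rocker above 0.34 rad and value of joint square_key above 0.0063 m and value of joint each of large_button, small_button below 0.0015 m and distance of each of bush_mid, oil_mid, chuck_key_mid from where it was at the start of the episode below 0.015 m and angle between each of bush_mid, oil_mid, chuck_key_mid's own z axis and vertical below 0.15 rad); the robot touches nothing.
It fails at once if the small round button is pressed (over 2.5 mm) (value of joint small_button above 0.0025 m).
It fails at once if the square key is pushed in before the rocker is over (value of joint square_key above 0.004 m and value of joint rocker below 0.3 rad).
It fails at once if the large round button is pressed before the square key is in and the rocker over (value of joint large_button above 0.004 m and (value of joint square_key below 0.0055 m or value of joint rocker below 0.3 rad)).
It fails at once if the bush, the oil bottle or the chuck key is lifted, carried, pushed (over 15 mm) or tipped (distance of any of bush_mid, oil_mid, chuck_key_mid from where it was at the start of the episode above 0.015 m or angle between any of bush_mid, oil_mid, chuck_key_mid's own z axis and vertical above 0.3 rad).
It also fails if it takes over 48 s, if anything falls off the work surface, if the arm or the gripper's body presses on something with over 40 N, if the wrist force passes 120 N, or if a joint passes its speed limit or range.

### The arm

A 6-joint arm with a two-finger parallel gripper is mounted at the origin on the work surface. World frame = base frame: x ahead of the robot, y to its left, z up, the work surface at z = 0. Lengths are in m, angles in rad, forces in N, time in s.
With the tool pointing down it reaches from about 0.25 to 0.725 m from the base axis. Payload 9.7 kg.
Tool frame: the origin (TCP) lies midway between the tips of the shut fingers; the grasp point (between the pads) lies 19 mm behind it; z points along the fingers, y is the line along which they close (so a half turn about z gives the same grasp; the last joint's range is limited). The gripper opens to 85 mm and grips with 20 to 120 N. Pads are 22 mm wide; open, the fingers measure 114 mm over their backs; the gripper's body (76 mm by 85 mm) begins 54 mm behind the grasp point. The pads swing forward as they close: fully open they stand 13 mm farther back than shut.
Start: joints at [1.27, 0.087, 0.176, 1.66, 0, 1.571], TCP at [0.163, 0.525, 0.231] pointing down, gripper open.
Joint ranges: [-3.13, 3.13], [-0.85, 1.81], [-1.15, 1.24], [-2.2, 2.28], [-1.44, 1.52], [-3.14, 3.14]. Speed limits (rad/s): [2.22, 2.22, 2.57, 3.14, 3.14, 3.14].

### API

Orientations are given as [roll, pitch, yaw] about the fixed x, y, z axes, in that order (R = Rz(yaw) Ry(pitch) Rx(roll)).
In Python, from workcell import robot gives the robot as it stands. The module is installed in compiled form; this text tells all that it offers.
- The arm moves only by the tool carry_out, never from a script. Its argument "plan" is a list of rows, each an object of numbers: "jaw": the opening, from 0 (shut) to 1 (fully open); "tx", "ty", "tz": the shift along the tool's x, y, z in mm; "rx", "ry", "rz": the turn, a rotation vector about the tool's x, y, z in degrees. In form: [{"jaw": .., "tx": .., "ty": .., "tz": .., "rx": .., "ry": .., "rz": ..}, ...]. A call has 1 to 8 rows; each row shifts and turns the commanded pose from where the row before left it, along the tool's axes as they then stand; what a row does not reach is not made up. A row lasts 1/10 s, in which the tool goes at most 50 mm and 8.59 degrees, less where a joint would pass 70% of its speed; a pose out of reach is approached as far as the arm can. A call with a gripper value outside its range is refused whole. The fingers move at their own pace and stop on an object; "grip_force" is the grip in N (left out, the last holds). Time passes only in rows, so rows that do not move let the fingers close. It gives the time, the measured TCP pose, the force, the opening and the grip force at its end, in the units of the state.
- robot.read_state(): the state, without advancing time (a new reading comes with each control period).
- robot.read_camera(name): name is "scene" or "side" or "wrist"; returns the picture (400x640x3 uint8, blue, green, red); there is no depth.
- robot.camera_model(name): a dict with "fx", "fy", "cx", "cy" (pixels), "R" (3x3) and "t" (3): a world point X has camera coordinates R X + t. Camera axes: x right, y down, z forward; pixel columns grow to the right and rows downward; lengths in m; the calibration is good to about 2 mm. A picture is of the moment at which its call begins: read the wrist's pose just before it. camera_model takes no time and is no camera call; for the wrist camera it gives the pose at the moment of the call.
- robot.close_job(): hands the job in; it is judged then, once.
The state is a dict: "time": time; "joint_positions": joint angles; "joint_velocities": joint speeds; "joint_torque": joint torques, N m; "tcp_pos": TCP position; "orientation": TCP orientation; "force": force on the tool from outside, world axes, zero at the start; "wrist_torque": the same for the moment, N m; "finger_gap": finger opening in m; "grip_force": force on a finger pad.
Only numpy, scipy, OpenCV 4.12 (cv2) and the standard library are available. Lean on these libraries where they do the work, as an engineer would, in place of code of your own. Each camera call takes 0.05 s, during which the arm holds its last target. There are 200 camera calls.

## Working session

There is one attempt and no reset: what is moved stays moved. The work goes in short steps, Python scripts to look and compute and a tool call to move; the robot and the scene stay as the last step left them, time stands still between calls to the robot, and variables do not carry over. Pictures are saved under pics/ and viewed, at most 10 in all, crops included, and the job is handed in when it is done.

Besides the shell and the picture viewer there is one more tool, called after "Call:" as a command line: name --argument value ..., lists and objects as JSON in quotes. carry_out: Moves the arm, as the interface text tells. Its arguments: {"type":"object","properties":{"plan":{"type":"array"},"grip_force":{"type":"number"}},"required":["plan"]}

```bash
mkdir -p pics; python3 - <<'E'
from workcell import robot
import cv2,numpy as np
a=robot.read_camera("scene");b=robot.read_camera("side")
cv2.imwrite("pics/scene.png",a);cv2.imwrite("pics/side.png",b)
for n in("scene","side","wrist"):
    m=robot.camera_model(n);R=np.array(m["R"]);print(n,m["fx"],m["cx"],m["cy"],(-R.T@np.array(m["t"])).round(3),R.round(2).tolist())
s=robot.read_state();print(s["time"],s["tcp_pos"],s["orientation"],s["finger_gap"])
E
```

```text
scene 388.3494431721737 314.92488612944675 198.3018522934657 [ 0.977 -0.212  0.765] [[0.64, 0.77, -0.0], [0.62, -0.52, -0.59], [-0.45, 0.38, -0.81]]
side 482.43676663922963 314.410327720544 197.63043608591153 [-0.049 -0.672  0.909] [[0.77, -0.64, -0.02], [-0.41, -0.48, -0.78], [0.49, 0.61, -0.63]]
wrist 359.35031631995815 316.2285372547667 197.6836371854716 [0.091 0.549 0.372] [[0.3, 0.96, -0.0], [0.91, -0.28, 0.3], [0.29, -0.09, -0.95]]
0.1 [0.1628882  0.52510958 0.23066032] [-3.14040623e+00 -1.29374681e-05  2.84077551e+00] 0.08523166225890656
```

View pics/scene.png

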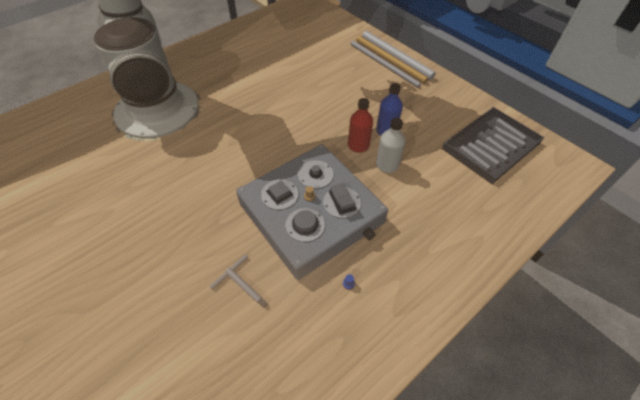

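View pics/side.png

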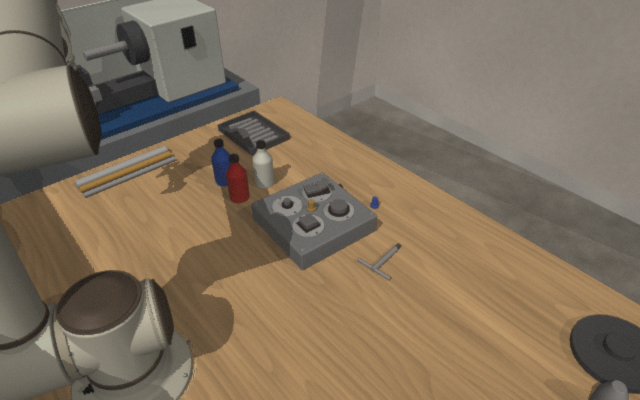

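The scene view shows these candidates:
- Square key at (280,192).
- Small round button at (316,172).
- Rocker at (343,200).
- Large round button at (305,223).
- Brass bush at (309,194); the blue bush at (349,282) is the look-alike.
- White bottle at (391,150), with red and blue look-alikes.
- Chuck key at (238,280).

The side view agrees: square (308,222), small (287,203), rocker (318,188), large (339,208).

```bash
cat > h.py <<'E'
from workcell import robot
import cv2,numpy as np
def ray(m,p,z):
    R=np.array(m["R"]);c=-R.T@np.array(m["t"])
    d=R.T@np.array([(p[0]-m["cx"])/m["fx"],(p[1]-m["cy"])/m["fy"],1]);return c+d*(z-c[2])/d[2]
def proj(m,X):
    v=np.array(m["R"])@X+np.array(m["t"]);return v[0]/v[2]*m["fx"]+m["cx"],v[1]/v[2]*m["fy"]+m["cy"]
E
python3 - <<'E'
from h import *
P={"scene":dict(sq=(280,191),sm=(316,170),ro=(343,200),la=(306,219),bush=(309,194),bot=(391,150)),"side":dict(sq=(308,222),sm=(287,203),ro=(318,187),la=(339,208),bush=(312,204),bot=(263,165))}
for n in P:
    m=robot.camera_model(n)
    for k,p in P[n].items(): print(n,k,ray(m,p,.075 if k=='bot' else .08).round(3))
a=cv2.imread("pics/scene.png")[140:280,225:400];b=cv2.imread("pics/side.png")[165:270,240:390]
cv2.imwrite("pics/c.png",np.hstack([cv2.resize(a,(400,320),interpolation=2),cv2.resize(b,(400,320),interpolation=2)]))
E
```

```text
scene sq [0.529 0.063 0.08 ]
scene sm [0.534 0.163 0.08 ]
scene ro [0.637 0.153 0.08 ]
scene la [0.623 0.06  0.08 ]
scene bush [0.577 0.106 0.08 ]
scene bot [0.599 0.345 0.075]
side sq [0.518 0.059 0.08 ]
side sm [0.523 0.155 0.08 ]
side ro [0.631 0.154 0.08 ]
side la [0.615 0.048 0.08 ]
side bush [0.571 0.108 0.08 ]
side bot [0.58  0.35  0.075]
```

View pics/c.png

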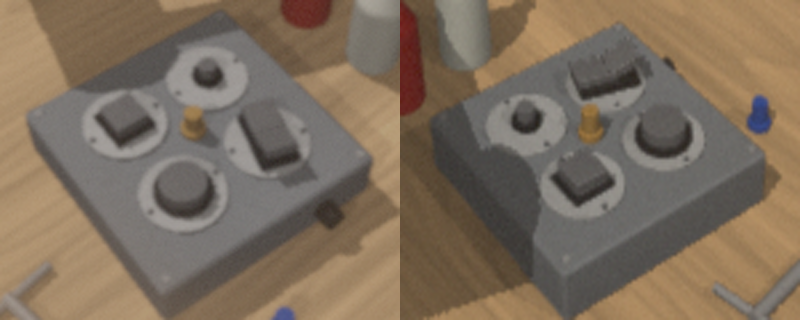

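Call:
carry_out --plan '[{"jaw": 0,"tx": -42,"ty": -23,"tz": -3},{"jaw": 0,"tx": -42,"ty": -23,"tz": -3},{"jaw": 0,"tx": -42,"ty": -23,"tz": -3},{"jaw": 0,"tx": -42,"ty": -23,"tz": -3},{"jaw": 0,"tx": -42,"ty": -23,"tz": -3},{"jaw": 0,"tx": -42,"ty": -23,"tz": -3},{"jaw": 0,"tx": -42,"ty": -23,"tz": -3},{"jaw": 0,"tx": -42,"ty": -23,"tz": -3}]'

```text
schema error: expected keys jaw, tx, ty, tz, rx, ry, rz
```

Call:
carry_out --plan '[{"jaw": 0,"tx": -42,"ty": -23,"tz": -3},{"jaw": 0,"tx": -42,"ty": -23,"tz": -3},{"jaw": 0,"tx": -42,"ty": -23,"tz": -3},{"jaw": 0,"tx": -42,"ty": -23,"tz": -3},{"jaw": 0,"tx": -42,"ty": -23,"tz": -3},{"jaw": 0},{"jaw": 0}]'

```text
schema error: expected keys jaw, tx, ty, tz, rx, ry, rz
```

```bash
python3 - <<'E'
from h import *
import json
s=robot.read_state();m=robot.camera_model("wrist")
json.dump({k:np.array(v).tolist() for k,v in m.items()},open("m.json","w"))
a=robot.read_camera("wrist");cv2.imwrite("pics/w1.png",a)
print(s["time"],s["tcp_pos"],s["orientation"],s["finger_gap"],s["force"])
E
```

```text
0.1 [0.1628882  0.52510958 0.23066032] [-3.14040623e+00 -1.29374681e-05  2.84077551e+00] 0.08523166225890656 [-1.11543587 -0.17215344  0.04593154]
```

View pics/w1.png

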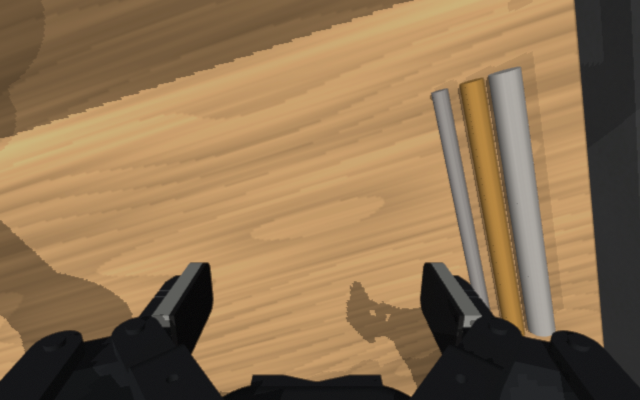

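The plan rows need all seven keys, so nothing moved. This wrist view shows only bench and stock rods, with the open fingers at the bottom, (190,300) and (440,300).

Call:
carry_out --plan '[{"jaw": 0,"tx": -43,"ty": -23,"tz": -3,"rx": 0,"ry": 0,"rz": 0},{"jaw": 0,"tx": -43,"ty": -23,"tz": -3,"rx": 0,"ry": 0,"rz": 0},{"jaw": 0,"tx": -43,"ty": -23,"tz": -3,"rx": 0,"ry": 0,"rz": 0},{"jaw": 0,"tx": -43,"ty": -23,"tz": -3,"rx": 0,"ry": 0,"rz": 0},{"jaw": 0,"tx": -43,"ty": -23,"tz": -3,"rx": 0,"ry": 0,"rz": 0},{"jaw": 0,"tx": -43,"ty": -23,"tz": -3,"rx": 0,"ry": 0,"rz": 0},{"jaw": 0,"tx": -43,"ty": -23,"tz": -3,"rx": 0,"ry": 0,"rz": 0}]'

```text
time: 0.85
tcp_pos: [0.4037, 0.2807, 0.2524]
orientation: [3.141, 0.0, 2.841]
force: [1.2, 1.8, 0.5]
finger_gap: -0.0001
grip_force: 0.0
```

Call:
carry_out --plan '[{"jaw": 0,"tx": -43,"ty": -23,"tz": -3,"rx": 0,"ry": 0,"rz": 0},{"jaw": 0,"tx": -43,"ty": -23,"tz": -3,"rx": 0,"ry": 0,"rz": 0},{"jaw": 0,"tx": -43,"ty": -23,"tz": -3,"rx": 0,"ry": 0,"rz": 0},{"jaw": 0,"tx": -43,"ty": -23,"tz": -3,"rx": 0,"ry": 0,"rz": 0},{"jaw": 0,"tx": -43,"ty": -23,"tz": -3,"rx": 0,"ry": 0,"rz": 0},{"jaw": 0,"tx": -43,"ty": -23,"tz": -3,"rx": 0,"ry": 0,"rz": 0},{"jaw": 0,"tx": 0,"ty": 0,"tz": 0,"rx": 0,"ry": 0,"rz": 0},{"jaw": 0,"tx": 0,"ty": 0,"tz": 0,"rx": 0,"ry": 0,"rz": 0}]'

```text
time: 1.65
tcp_pos: [0.6087, 0.0732, 0.2691]
orientation: [-3.141, -0.002, 2.839]
force: [-0.9, -0.1, 0.5]
finger_gap: 0.0
grip_force: 0.0
```

```bash
python3 - <<'E'
from h import *
import json
s=robot.read_state();m=robot.camera_model("wrist")
json.dump({k:np.array(v).tolist() for k,v in m.items()},open("m.json","w"))
a=robot.read_camera("wrist");cv2.imwrite("pics/w2.png",a)
print(s["time"],s["tcp_pos"],s["orientation"],s["finger_gap"],s["force"])
E
```

```text
1.65 [0.60868856 0.07316558 0.26912383] [-3.14098542e+00 -1.84958529e-03  2.83870728e+00] 2.8128281049954254e-05 [-0.89016032 -0.08088576  0.53613846]
```

View pics/w2.png

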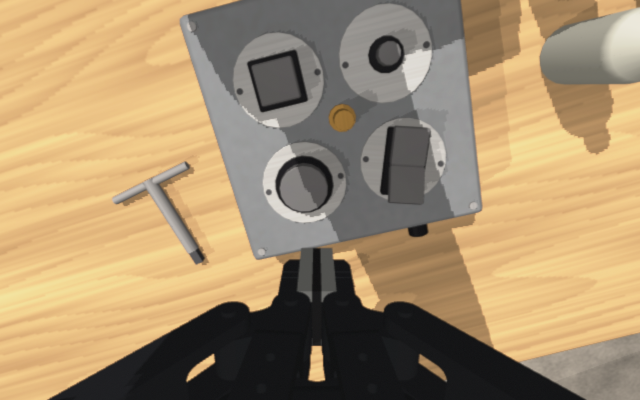

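The wrist view shows square (277,80), small button (386,54), large button (304,184), rocker (408,165) with its crease at about row 166, and the brass bush (342,117). Next is a close crop of the rocker, to see which half is raised.

```bash
python3 - <<'E'
from h import *
a=cv2.imread("pics/w2.png");b=cv2.imread("pics/scene.png")
c=np.hstack([cv2.resize(a[110:220,355:455],(500,550),interpolation=2),cv2.resize(b[170:225,315:369][:, :30*54//30],(300,550)[:2] if 0 else (300,306),interpolation=2) if 0 else cv2.copyMakeBorder(cv2.resize(b[175:225,318:368],(300,300),interpolation=2),0,250,0,0,0)])
cv2.imwrite("pics/c2.png",cv2.convertScaleAbs(c,alpha=1.6))
E
```

```text
(no output)
```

View pics/c2.png

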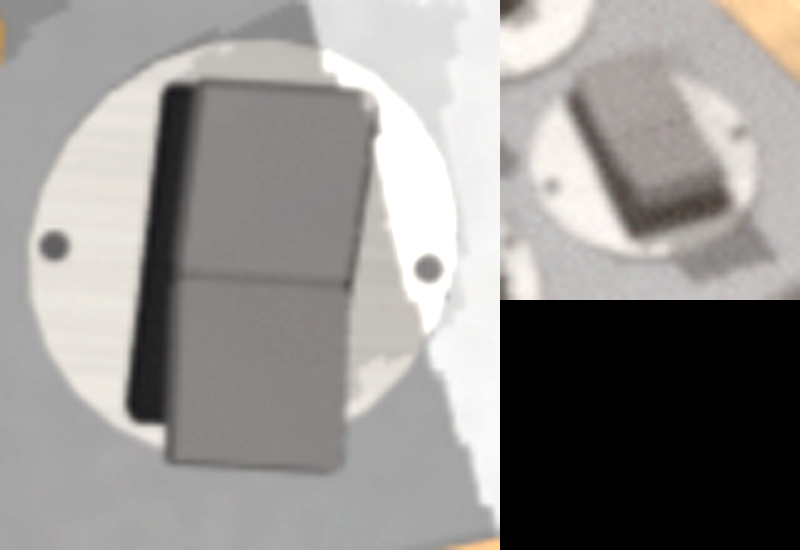

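```bash
python3 - <<'E'
from h import *
import json
m={k:np.array(v) for k,v in json.load(open("m.json")).items()}
U=[(395.4,126),(430,128.4)];H=[(391,164.4),(424.6,167.4)];L=[(388.4,202.4),(423.4,204.4)]
for zu,zl in((.098,.084),(.084,.098)):
    f=lambda P,z:np.array([ray(m,p,z) for p in P])
    u,h,l=f(U,zu),f(H,.084),f(L,zl);n=np.linalg.norm
    print("up" if zu>zl else "low","len",n(u-h,axis=1).round(4),n(l-h,axis=1).round(4),"w",n(u[0]-u[1]).round(4),n(h[0]-h[1]).round(4),n(l[0]-l[1]).round(4),"mid",u.mean(0).round(4),h.mean(0).round(4),l.mean(0).round(4))
    d=u.mean(0)-h.mean(0);e=h.mean(0)-l.mean(0);print(np.arctan2(d[1],d[0]),np.arctan2(e[1],e[0]))
for k,p,z in(("sq",(277,80),.084),("la",(304,184),.084),("sm",(387,53),.084),("bush",(342,116),.09)): print(k,ray(m,p,z).round(4))
a=cv2.imread("pics/w2.png")
E
```

```text
up len [0.0392 0.04  ] [0.037  0.0363] w 0.03 0.0315 0.0337 mid [0.5944 0.1653 0.098 ] [0.6303 0.1562 0.084 ] [0.6656 0.1462 0.084 ]
2.8931559335071886 2.8652909240253917
low len [0.0351 0.0358] [0.0355 0.0346] w 0.0313 0.0315 0.0323 mid [0.597  0.1684 0.084 ] [0.6303 0.1562 0.084 ] [0.6601 0.1441 0.098 ]
2.7911276702193537 2.7545931812778983
sq [0.5226 0.0653 0.084 ]
la [0.6182 0.0589 0.084 ]
sm [0.5298 0.1614 0.084 ]
bush [0.568  0.1102 0.09  ]
```

```bash
python3 - <<'E'
from h import *
import json
m={k:np.array(v) for k,v in json.load(open("m.json")).items()}
U=[(395.4,126),(430,128.4)];H=[(391,164.4),(424.6,167.4)];L=[(388.4,202.4),(423.4,204.4)]
a=cv2.imread("pics/scene.png");b=cv2.imread("pics/side.png");out=[]
for zu,zl in((.098,.084),(.084,.098)):
  for n,im in(("scene",a),("side",b)):
    c=robot.camera_model(n)
    w=[ray(m,p,z) for P,z in((U,zu),(H,.084),(L,zl)) for p in P]
    q=np.array([proj(c,x) for x in w]);x0,y0=(q.mean(0)-[22,18]).astype(int)
    I=cv2.convertScaleAbs(cv2.resize(im[y0:y0+36,x0:x0+44],None,fx=9,fy=8,interpolation=2),alpha=1.6)
    for x in q: cv2.circle(I,(int((x[0]-x0+.5)*9),int((x[1]-y0+.5)*8)),3,(0,0,255),-1)
    out.append(I)
cv2.imwrite("pics/h.png",np.vstack([np.hstack(out[:2]),np.hstack(out[2:])]))
E
```

```text
(no output)
```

View pics/h.png

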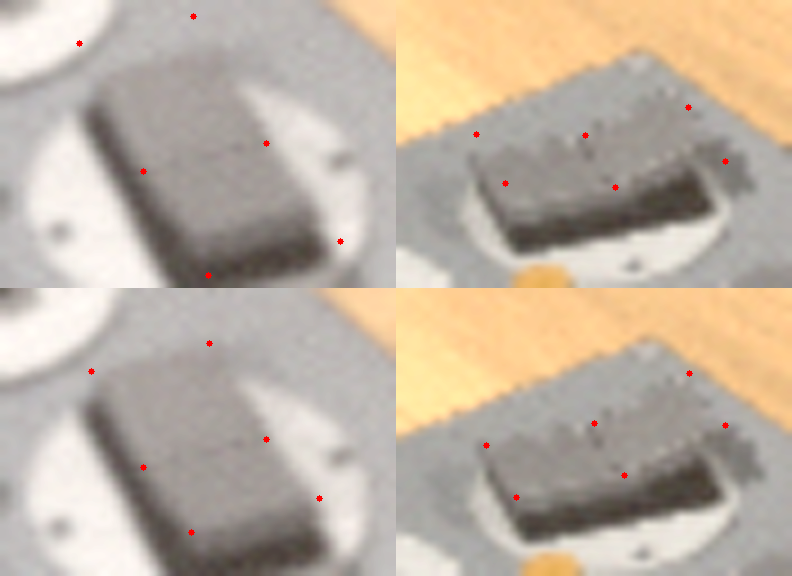

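The hinge and end points fit the images when the raised half is the +x end, at wrist pixel (406,184). I'll press at about (0.652, 0.1475).

Call:
carry_out --plan '[{"jaw": 0,"tx": -5,"ty": 21,"tz": 10,"rx": 0,"ry": 0,"rz": 0},{"jaw": 0,"tx": -5,"ty": 21,"tz": 35,"rx": 0,"ry": 0,"rz": 0},{"jaw": 0,"tx": -5,"ty": 21,"tz": 35,"rx": 0,"ry": 0,"rz": 0},{"jaw": 0,"tx": -4,"ty": 21,"tz": 35,"rx": 0,"ry": 0,"rz": 0},{"jaw": 0,"tx": 0,"ty": 0,"tz": 30,"rx": 0,"ry": 0,"rz": 0},{"jaw": 0,"tx": 0,"ty": 0,"tz": 10,"rx": 0,"ry": 0,"rz": 0},{"jaw": 0,"tx": 0,"ty": 0,"tz": 0,"rx": 0,"ry": 0,"rz": 0},{"jaw": 0,"tx": 0,"ty": 0,"tz": 0,"rx": 0,"ry": 0,"rz": 0}]'

```text
time: 2.5
tcp_pos: [0.6515, 0.1493, 0.1173]
orientation: [3.141, 0.002, 2.841]
force: [0.4, 0.6, 0.7]
finger_gap: 0.0003
grip_force: 0.0
```

```bash
python3 - <<'E'
from h import *
s=robot.read_state();a=robot.read_camera("wrist");b=robot.read_camera("scene")
print(s["time"],s["tcp_pos"],s["orientation"],s["force"])
cv2.imwrite("pics/p1.png",np.hstack([a[:,200:520],cv2.resize(b[150:250,280:400],(480,400),interpolation=2)]))
E
```

```text
2.5 [0.6515299  0.14925252 0.11726491] [3.14051585e+00 1.85101857e-03 2.84123763e+00] [0.35348398 0.56880101 0.7074892 ]
```

View pics/p1.png

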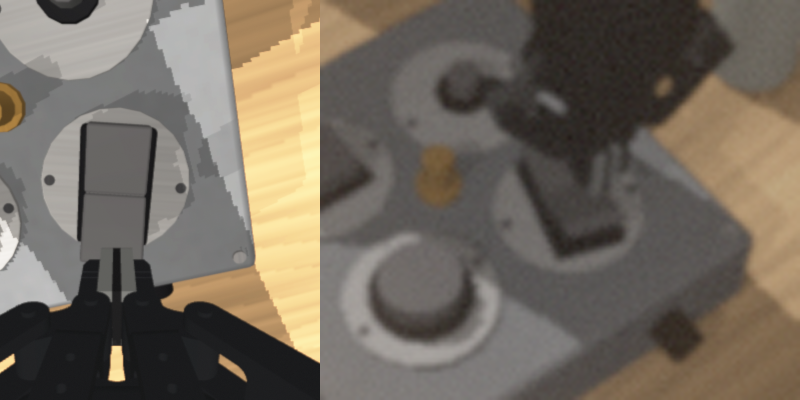

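The fingertips are centred on the raised half of the rocker (wrist crop, tip at (117,250)). Pressing now.

Call:
carry_out --plan '[{"jaw": 0,"tx": 0,"ty": 2,"tz": 12,"rx": 0,"ry": 0,"rz": 0},{"jaw": 0,"tx": 0,"ty": 0,"tz": 8,"rx": 0,"ry": 0,"rz": 0},{"jaw": 0,"tx": 0,"ty": 0,"tz": 5,"rx": 0,"ry": 0,"rz": 0},{"jaw": 0,"tx": 0,"ty": 0,"tz": 4,"rx": 0,"ry": 0,"rz": 0},{"jaw": 0,"tx": 0,"ty": 0,"tz": 4,"rx": 0,"ry": 0,"rz": 0},{"jaw": 0,"tx": 0,"ty": 0,"tz": 1,"rx": 0,"ry": 0,"rz": 0},{"jaw": 0,"tx": 0,"ty": 0,"tz": 0,"rx": 0,"ry": 0,"rz": 0}]'

```text
time: 3.3
tcp_pos: [0.652, 0.1504, 0.0838]
orientation: [3.141, 0.002, 2.841]
force: [-5.5, -1.8, 15.1]
finger_gap: 0.0001
grip_force: 7.9
```

Call:
carry_out --plan '[{"jaw": 0,"tx": 0,"ty": 0,"tz": -20,"rx": 0,"ry": 0,"rz": 0},{"jaw": 0,"tx": 0,"ty": 0,"tz": -40,"rx": 0,"ry": 0,"rz": 0},{"jaw": 0,"tx": 0,"ty": 0,"tz": -20,"rx": 0,"ry": 0,"rz": 0},{"jaw": 0,"tx": 0,"ty": 0,"tz": 0,"rx": 0,"ry": 0,"rz": 0}]'

```text
time: 3.7
tcp_pos: [0.6531, 0.1509, 0.165]
orientation: [3.139, 0.005, 2.841]
force: [-0.3, 0.2, 1.0]
finger_gap: 0.0001
grip_force: 0.0
```

```bash
python3 - <<'E'
from h import *
s=robot.read_state();m=robot.camera_model("wrist");a=robot.read_camera("wrist");b=robot.read_camera("scene")
print(s["time"],s["tcp_pos"],s["force"])
print(proj(m,np.array([.5226,.0653,.084])),proj(m,np.array([.6182,.0589,.084])))
cv2.imwrite("pics/p2.png",np.hstack([a[:,120:480],cv2.resize(b[165:240,310:380],(370,400),interpolation=2)]))
E
```

```text
3.7 [0.65309731 0.15087592 0.16501702] [-0.27353403  0.16550116  1.00675484]
(np.float64(102.84909516404102), np.float64(40.52636842393724)) (np.float64(163.12179102694563), np.float64(196.58696490147426))
```

View pics/p2.png

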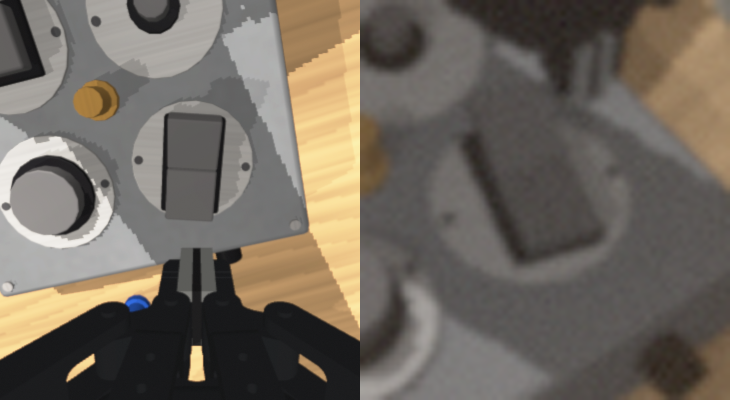

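The rocker now has its far half up and its near half level, so it is over. The large button appears where predicted, at (164,197). Moving to the square key.

Call:
carry_out --plan '[{"jaw": 0,"tx": 25,"ty": -30,"tz": 0,"rx": 0,"ry": 0,"rz": 0},{"jaw": 0,"tx": 25,"ty": -30,"tz": 0,"rx": 0,"ry": 0,"rz": 0},{"jaw": 0,"tx": 25,"ty": -30,"tz": 0,"rx": 0,"ry": 0,"rz": 0},{"jaw": 0,"tx": 24,"ty": -30,"tz": 10,"rx": 0,"ry": 0,"rz": 0},{"jaw": 0,"tx": 0,"ty": 0,"tz": 35,"rx": 0,"ry": 0,"rz": 0},{"jaw": 0,"tx": 0,"ty": 0,"tz": 0,"rx": 0,"ry": 0,"rz": 0},{"jaw": 0,"tx": 0,"ty": 0,"tz": 0,"rx": 0,"ry": 0,"rz": 0}]'

```text
time: 4.5
tcp_pos: [0.5211, 0.0653, 0.1154]
orientation: [-3.141, -0.002, 2.841]
force: [0.3, 0.3, 0.4]
finger_gap: 0.0004
grip_force: 0.0
```

```bash
python3 - <<'E'
from h import *
s=robot.read_state();a=robot.read_camera("wrist");b=robot.read_camera("scene")
print(s["time"],s["tcp_pos"],s["force"])
cv2.imwrite("pics/p3.png",np.hstack([a[:,150:490],cv2.resize(b[150:250,240:350],(440,400),interpolation=2)]))
E
```

```text
4.5 [0.52112405 0.06534296 0.11543509] [0.25430073 0.27832428 0.4304914 ]
```

View pics/p3.png

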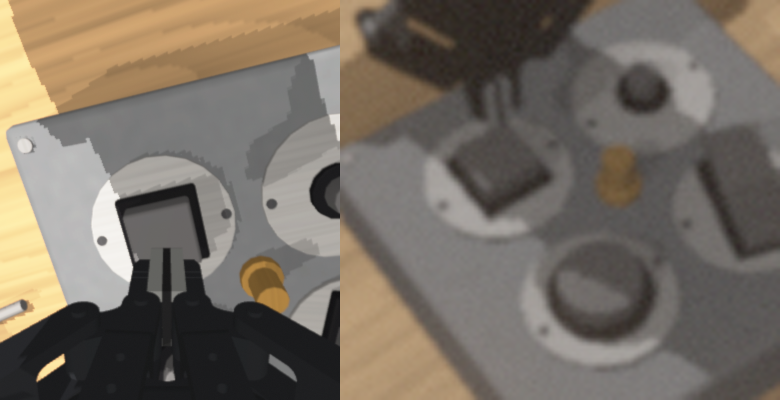

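The tip is over the centre of the square key, clear of the bush at (263,285). Pressing.

Call:
carry_out --plan '[{"jaw": 0,"tx": 0,"ty": 0,"tz": 18,"rx": 0,"ry": 0,"rz": 0},{"jaw": 0,"tx": 0,"ty": 0,"tz": 9,"rx": 0,"ry": 0,"rz": 0},{"jaw": 0,"tx": 0,"ty": 0,"tz": 4,"rx": 0,"ry": 0,"rz": 0},{"jaw": 0,"tx": 0,"ty": 0,"tz": 4,"rx": 0,"ry": 0,"rz": 0},{"jaw": 0,"tx": 0,"ty": 0,"tz": 3,"rx": 0,"ry": 0,"rz": 0},{"jaw": 0,"tx": 0,"ty": 0,"tz": 2,"rx": 0,"ry": 0,"rz": 0},{"jaw": 0,"tx": 0,"ty": 0,"tz": 0,"rx": 0,"ry": 0,"rz": 0},{"jaw": 0,"tx": 0,"ty": 0,"tz": 0,"rx": 0,"ry": 0,"rz": 0}]'

```text
time: 5.4
tcp_pos: [0.5219, 0.0652, 0.0764]
orientation: [-3.141, 0.0, 2.841]
force: [-1.1, 0.0, 0.3]
finger_gap: 0.0002
grip_force: 0.0
```

Call:
carry_out --plan '[{"jaw": 0,"tx": 0,"ty": 0,"tz": 1,"rx": 0,"ry": 0,"rz": 0},{"jaw": 0,"tx": 0,"ty": 0,"tz": 1,"rx": 0,"ry": 0,"rz": 0},{"jaw": 0,"tx": 0,"ty": 0,"tz": 0,"rx": 0,"ry": 0,"rz": 0}]'

```text
time: 5.7
tcp_pos: [0.522, 0.0653, 0.076]
orientation: [3.141, 0.001, 2.841]
force: [-4.9, 0.1, 12.4]
finger_gap: 0.0001
grip_force: 6.4
```

The key is at its stop: 12 N at z = 0.076. On to the large button.

Call:
carry_out --plan '[{"jaw": 0,"tx": 0,"ty": 0,"tz": -20,"rx": 0,"ry": 0,"rz": 0},{"jaw": 0,"tx": 0,"ty": 0,"tz": -30,"rx": 0,"ry": 0,"rz": 0},{"jaw": 0,"tx": -32,"ty": 7,"tz": 0,"rx": 0,"ry": 0,"rz": 0},{"jaw": 0,"tx": -32,"ty": 8,"tz": 0,"rx": 0,"ry": 0,"rz": 0},{"jaw": 0,"tx": -30,"ty": 8,"tz": 0,"rx": 0,"ry": 0,"rz": 0},{"jaw": 0,"tx": 0,"ty": 0,"tz": 0,"rx": 0,"ry": 0,"rz": 0},{"jaw": 0,"tx": 0,"ty": 0,"tz": 0,"rx": 0,"ry": 0,"rz": 0}]'

```text
time: 6.4
tcp_pos: [0.6184, 0.0593, 0.1235]
orientation: [-3.141, -0.001, 2.84]
force: [-0.2, 0.0, 0.7]
finger_gap: -0.0004
grip_force: 0.0
```

Call:
carry_out --plan '[{"jaw": 0,"tx": 0,"ty": 0,"tz": 20,"rx": 0,"ry": 0,"rz": 0},{"jaw": 0,"tx": 0,"ty": 0,"tz": 17,"rx": 0,"ry": 0,"rz": 0},{"jaw": 0,"tx": 0,"ty": 0,"tz": 5,"rx": 0,"ry": 0,"rz": 0},{"jaw": 0,"tx": 0,"ty": 0,"tz": 4,"rx": 0,"ry": 0,"rz": 0},{"jaw": 0,"tx": 0,"ty": 0,"tz": 3,"rx": 0,"ry": 0,"rz": 0},{"jaw": 0,"tx": 0,"ty": 0,"tz": 1,"rx": 0,"ry": 0,"rz": 0},{"jaw": 0,"tx": 0,"ty": 0,"tz": 0,"rx": 0,"ry": 0,"rz": 0},{"jaw": 0,"tx": 0,"ty": 0,"tz": 0,"rx": 0,"ry": 0,"rz": 0}]'

```text
time: 7.2
tcp_pos: [0.6182, 0.0595, 0.076]
orientation: [3.141, 0.001, 2.841]
force: [-6.3, -0.2, 8.6]
finger_gap: 0.0
grip_force: 4.3
```

Call:
carry_out --plan '[{"jaw": 0,"tx": 0,"ty": 0,"tz": -15,"rx": 0,"ry": 0,"rz": 0},{"jaw": 0,"tx": 0,"ty": 0,"tz": -45,"rx": 0,"ry": 0,"rz": 0},{"jaw": 0,"tx": 0,"ty": 0,"tz": -50,"rx": 0,"ry": 0,"rz": 0},{"jaw": 0,"tx": 0,"ty": 0,"tz": -50,"rx": 0,"ry": 0,"rz": 0},{"jaw": 0,"tx": 0,"ty": 0,"tz": -35,"rx": 0,"ry": 0,"rz": 0},{"jaw": 0,"tx": 0,"ty": 0,"tz": 0,"rx": 0,"ry": 0,"rz": 0},{"jaw": 0,"tx": 0,"ty": 0,"tz": 0,"rx": 0,"ry": 0,"rz": 0},{"jaw": 0,"tx": 0,"ty": 0,"tz": 0,"rx": 0,"ry": 0,"rz": 0}]'

```text
time: 8.0
tcp_pos: [0.6182, 0.0594, 0.2686]
orientation: [-3.141, -0.001, 2.841]
force: [-0.1, -0.3, 1.1]
finger_gap: 0.0002
grip_force: 0.0
```

```bash
python3 - <<'E'
from h import *
m=robot.camera_model("wrist");a=robot.read_camera("wrist");s=robot.read_state()
h=cv2.cvtColor(a,cv2.COLOR_BGR2HSV)
u,v=map(int,proj(m,np.array([.568,.110,.09])));w=h[v-25:v+25,u-25:u+25]
k=((w[...,0]>8)&(w[...,0]<28)&(w[...,1]>110)).astype(np.uint8)
M=cv2.moments(k,True);p=(u-25+M["m10"]/M["m00"],v-25+M["m01"]/M["m00"])
print(s["tcp_pos"],s["force"],"bush",ray(m,p,.085).round(4))
# key sizes: dark/grey patch area around each switch
for n,P in(("sq",(.5226,.0653,.076)),("la",(.6182,.0589,.084))):print(n,proj(m,np.array(P)))
cv2.imwrite("pics/end.png",a)
E
```

```text
[0.61805354 0.05941375 0.26819179] [ 0.27081939  0.36761868 -0.25131127] bush [0.5702 0.1088 0.085 ]
sq (np.float64(289.29860436233656), np.float64(63.94388390767415))
la (np.float64(314.782786568144), np.float64(170.26124779432638))
```

The bush hasn't moved, all three presses reached their stops, and the arm is clear. Handing in.

```bash
python3 -c "
from workcell import robot
print(robot.close_job())"
```

```text
the job is handed in; nothing more can be done
None
```

I tipped the rocker over, pushed the square key in, then pressed and released the large button, each to its stop and in that order. I never went near the small button or the loose items, and I handed the job in at about 8 s; no verdict came back, and I didn't check by picture that the large button sprang back.

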